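# Close the locked-out silver drawer on the goldsmith's bench

### The arm

A 6-joint arm with a two-finger parallel gripper is mounted at the origin on the work surface. World frame = base frame: x ahead of the robot, y to its left, z up, the work surface at z = 0. Lengths are in m, angles in rad, forces in N, time in s.
With the tool pointing down it reaches from about 0.25 to 0.725 m from the base axis. Payload 4 kg.
Tool frame: the origin (TCP) lies midway between the tips of the shut fingers; the grasp point (between the pads) lies 19 mm behind it (bot.grip_point_offset is the distance from the TCP to the grasp point, in m); z points along the fingers, y is the line along which they close (so a half turn about z gives the same grasp; the last joint's range is limited). The gripper opens to 85 mm and grips with 20 to 120 N. Pads are 22 mm wide; open, the fingers measure 114 mm over their backs; the gripper's body (76 mm by 85 mm) begins 54 mm behind the grasp point. The pads swing forward as they close: fully open they stand 13 mm farther back than shut.
Start: joints at [1.302, 0.241, 0.005, 1.335, 0, 1.571], TCP at [0.133, 0.482, 0.231] pointing down, gripper open.
Joint ranges: [-2.72, 2.72], [-1.05, 1.87], [-1.09, 1.28], [-1.99, 2.15], [-1.42, 1.44], [-3.14, 3.14]. Speed limits (rad/s): [2.79, 2.79, 3.14, 3.14, 3.14, 3.14].

### API

Orientations are given as a unit quaternion [x, y, z, w].
In Python, from workcell import bot gives the robot as it stands.
- The arm moves only by the tool step_arm, never from a script. Its argument "targets" is text: rows parted by semicolons, each of 7 numbers parted by spaces: the opening, from -1 (shut) to 1 (fully open), so that 0 is half open, then the shift along the world's x, y, z normalised to -1 to 1, where 1 is 0.5 m, then the turn, a rotation vector about the world's x, y, z normalised to -1 to 1, where 1 is pi/4 rad. In form: gripper x y z wx wy wz; .... A call has 1 to 10 rows; each row is the pose to reach, as a shift and turn from the pose commanded when the call began; what a row does not reach only later rows make up. A row lasts 1/12 s, in which the tool goes at most 41.7 mm and 7.16 degrees, less where a joint would pass 70% of its speed; a pose out of reach is approached as far as the arm can. A call with a number of a shift or a turn outside -1 to 1 is refused whole. A call with a gripper value outside its range is refused whole. The fingers move at their own pace and stop on an object; the grip force is fixed at half the most. Time passes only in rows, so rows that repeat a pose let the fingers close. It gives the time, the measured TCP pose, the force, the opening and the grip force at its end, in the units of the state.
- bot.get_obs(): the state, without advancing time (a new reading comes with each control period).
- bot.camera(name): name is "scene" or "top" or "wrist"; returns the picture (420x560x3 uint8, red, green, blue); there is no depth.
- bot.camera_info(name): a dict with "vertical_fov" (degrees; the focal length in pixels is half the picture's height over the tangent of half this angle, whatever the lens; pixels are square), "cx", "cy" (the principal point, pixels), "D" ([k1, k2, p1, p2, k3] as OpenCV has them; the pictures are not rectified), "pose" (4x4, takes a point from camera to world coordinates). Camera axes: x right, y up, looking along -z (the intrinsics and any distortion apply to the point x, -y, -z); pixel columns grow to the right and rows downward; lengths in m; the calibration is good to about 2 mm. A picture is of the moment at which its call begins: read the wrist's pose just before it. camera_info takes no time and is no camera call; for the wrist camera it gives the pose at the moment of the call.
- bot.job_done(): hands the job in; it is judged then, once.
The state is a dict: "clock": time; "joint_pos": joint angles; "joint_vel": joint speeds; "tau": joint torques, N m; "eef_pos": TCP position; "tool_rot": TCP orientation; "ft_force": force on the tool from outside, world axes, zero at the start; "ft_torque": the same for the moment, N m; "grip_width": finger opening in m; "grasp_force": force on a finger pad.
Only numpy, scipy, OpenCV 4.12 (cv2) and the standard library are available. Lean on these libraries where they do the work, as an engineer would, in place of code of your own. Each camera call takes 0.05 s, during which the arm holds its last target. There are 200 camera calls.

### The job

Two small wooden drawers on the jeweller's bench stand pulled right out and locked. Press the red release lever on the pale drawer's housing fully down, so that its slide unlocks, then push the pale drawer (the one with the silver discs) fully home. Leave the dark drawer and its lever as they are.

Things in the scene. Friction and masses are not known exactly. Their poses are not given: they have to be found in the camera images.
- pale_pad (a point): Red pad, 34x30 mm, 8 thick, ending the pale unit's release lever; point: centre of its top face, 81 mm above bench when up (level). x runs along the lever, away from the robot; z out of the pad; tilts with it. Hinge 75 mm behind (+x). About 6 N presses it down 0.35 rad to a hard stop: the centre sinks 26 mm, sloping down to the robot, and it stays down. Unlocks only in the last third.
- pale_front (a point): Front panel of the pale drawer (silver discs inside): 146 wide (y), 76 high, 16 mm thick, flat. Point: centre of its outer face, towards the robot, 50 mm above bench. x: the way it closes; z up. Starts fully out; home is 130 mm along +x, against the housing. Blocked while the lever is up; then slides at 2-4 N and stays where left. With it out, its pad lies at x 116, y -99, z +31 mm from here.
- dark_pad (a point): Same red pad on the dark wooden unit's lever, not to be pressed. Both units are of one build: a fixed housing 150 mm wide, 170 deep, 95 high, lever on its right side (-y, seen from the robot), the pad 30 mm before the housing's front face, its centre 24 mm out from the side wall, free air below.
- dark_front (a point): Same front panel on the dark wooden drawer, which holds brass rods and also stands locked out. Point and axes as for the pale one. Not to be moved.

How it is judged:
By the outcome, as a careful person would: the job done as asked, in the order asked, and still so for the second after the job is handed in, with the robot touching nothing.
It also fails if it takes over 38 s, if anything falls off the work surface, if the arm or the gripper's body presses on something with over 40 N, if the wrist force passes 120 N, or if a joint passes its speed limit or range.

## Working session

There is one attempt and no reset: what is moved stays moved. The work goes in short steps, Python scripts to look and compute and a tool call to move; the robot and the scene stay as the last step left them, time stands still between calls to the robot, and variables do not carry over. Pictures are saved under pics/ and viewed, at most 10 in all, crops included, and the job is handed in when it is done.

Besides the shell and the picture viewer there is one more tool, called in YAML: its name, and indented under it one key for each argument. step_arm: Moves the arm, as the interface text tells. Scaled input: -1 to 1 covers 0.5 m each way for a shift and pi/4 rad each way for a turn. Its arguments: {"type":"object","properties":{"targets":{"type":"string"}},"required":["targets"]}

```bash
mkdir -p pics; python3 - <<'E'
from workcell import bot
import cv2,numpy as np
for n in("scene","top"):
    im=bot.camera(n); cv2.imwrite(f"pics/{n}0.png",im[:,:,::-1])
    i=bot.camera_info(n); print(n,i)
    h=cv2.cvtColor(im,cv2.COLOR_RGB2HSV)
    m=(((h[...,0]<8)|(h[...,0]>172))&(h[...,1]>150)&(h[...,2]>80)).astype(np.uint8)
    _,_,s,c=cv2.connectedComponentsWithStats(m)
    for a,b in zip(s[1:],c[1:]):
        if a[4]>30: print(a,b)
print(bot.get_obs())
E
```

```text
scene {'vertical_fov': 42.61708535350716, 'cx': 282.27262589988703, 'cy': 198.285585304624, 'D': array([-0.16286324,  0.        ,  0.        ,  0.        ,  0.        ]), 'pose': array([[-0.61039139, -0.67282498,  0.41800586,  1.06563009],
       [ 0.79199282, -0.52708775,  0.30810044,  0.29059123],
       [ 0.0130281 ,  0.5191195 ,  0.85460237,  1.05664257],
       [ 0.        ,  0.        ,  0.        ,  1.        ]])}
[217 143  19  17 181] [225.8121547  150.93922652]
[128 212  23  11 132] [139.1969697  216.87121212]
[349 220  21  20 221] [359.17647059 229.49321267]
top {'vertical_fov': 52.66923779779916, 'cx': 275.66889888858736, 'cy': 206.82467466956297, 'D': array([-0.10498648,  0.        ,  0.        ,  0.        ,  0.        ]), 'pose': array([[ 2.65085805e-02,  9.91672318e-01, -1.26028998e-01,
         5.11633860e-01],
       [-9.99648392e-01,  2.62184973e-02, -3.96021513e-03,
        -7.13979060e-02],
       [-6.22944784e-04,  1.26089665e-01,  9.92018653e-01,
         7.85790656e-01],
       [ 0.00000000e+00,  0.00000000e+00,  0.00000000e+00,
         1.00000000e+00]])}
[392 109  27  17 216] [404.7962963 117.2962963]
[368 220  20  22 372] [377.38709677 230.59946237]
[161 225  21  22 384] [171.00260417 235.95833333]
{'clock': 0.1, 'joint_pos': array([ 1.30199502e+00,  2.41334359e-01,  3.84369158e-03,  1.33524045e+00,
       -1.72356043e-05,  1.57079917e+00]), 'joint_vel': array([-0.00071156, -0.0023025 ,  0.00236289, -0.00066398, -0.00092201,
        0.00242212]), 'tau': array([ 1.60578943e-04, -3.73136687e+01,  2.53010094e+01,  1.08460177e-02,
        8.80428701e-06,  4.04560566e-06]), 'eef_pos': array([0.13263646, 0.48147519, 0.23049783]), 'tool_rot': array([ 1.33997733e-01,  9.90981166e-01, -9.59827718e-04, -1.21086257e-04]), 'ft_force': array([ 0.35226177,  0.03120238, -0.43653101]), 'ft_torque': array([-0.00685758,  0.01587167, -0.03583926]), 'grasp_force': 0.0, 'grip_width': 0.08507438755946406}
```

View pics/scene0.png

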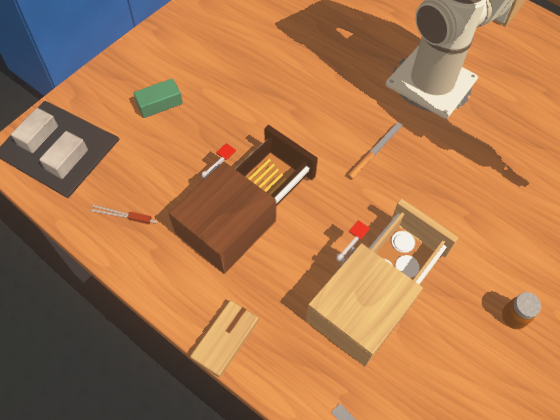

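View pics/top0.png

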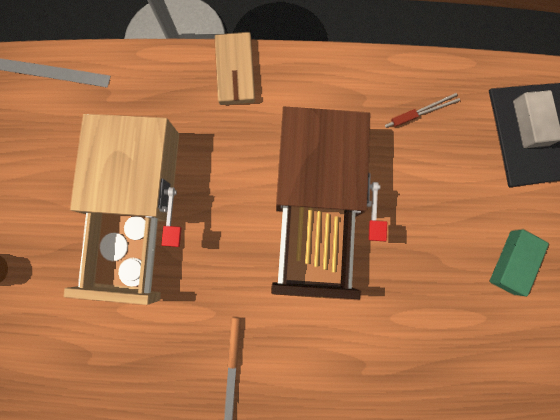

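The scene view shows the pale unit's pad at about (359,229) and the dark one's at (226,151). In the top view the pale pad is at (171,236), with its front panel's edge running from about (66,292) to (155,300). The dark unit is to its right, with its pad at (377,231).

```bash
cat > h.py <<'E'
from workcell import bot
import cv2,numpy as np
def ray(n,uv,info=None):
    i=info or bot.camera_info(n); f=210/np.tan(np.radians(i["vertical_fov"]/2))
    K=np.array([[f,0,i["cx"]],[0,f,i["cy"]],[0,0,1]])
    p=cv2.undistortPoints(np.array(uv,float).reshape(-1,1,2),K,i["D"])[:,0]
    d=np.c_[p[:,0],-p[:,1],-np.ones(len(p))]@i["pose"][:3,:3].T
    return i["pose"][:3,3],d
def onz(n,uv,z,info=None):
    o,d=ray(n,uv,info); return o+d*((z-o[2])/d[:,2])[:,None]
E
python3 - <<'E'
from h import *
np.set_printoptions(precision=4,suppress=True)
print("pad",onz("scene",[359.2,229.5],.081),onz("top",[171,236],.081),"dark",onz("scene",[225.8,150.9],.081),onz("top",[377.4,230.6],.081))
im=cv2.imread("pics/top0.png")
# housing top: rough corner picks; panel
print("housing",onz("top",[[83,115],[165,120],[155,213],[74,208]],.095))
print("panel top front edge",onz("top",[[66,291],[153,294]],.088))
print("lever",onz("top",[[171,236],[170,191]],.08))
c=im[100:310,55:255]; cv2.imwrite("pics/c1.png",cv2.resize(c,None,fx=2.85,fy=2.85,interpolation=cv2.INTER_CUBIC))
E
```

```text
pad [[0.5503 0.1096 0.081 ]] [[0.5474 0.105  0.081 ]] dark [[ 0.568  -0.2368  0.081 ]] [[ 0.5656 -0.2398  0.081 ]]
housing [[0.7514 0.2705 0.095 ]
 [0.7437 0.1241 0.095 ]
 [0.5838 0.1305 0.095 ]
 [0.5884 0.2706 0.095 ]]
panel top front edge [[0.4494 0.2775 0.088 ]
 [0.4511 0.1284 0.088 ]]
lever [[0.5474 0.1053 0.08  ]
 [0.6236 0.1114 0.08  ]]
```

View pics/c1.png

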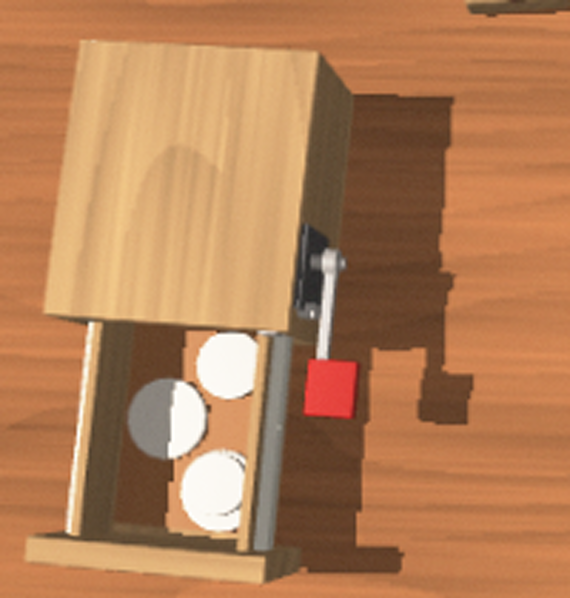

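The crop shows the panel's outer top edge from (27,563) to (265,583) in crop pixels. The housing top corners are at (80,40), (317,52), (290,331) and (45,313), and the pad is centred at (331,389).

```bash
python3 - <<'E'
from h import *
np.set_printoptions(precision=4,suppress=True)
f=lambda a:np.array(a)/2.85+[55,100]
P=onz("top",f([[27,563],[265,583]]),.088); H=onz("top",f([[80,40],[317,52],[290,331],[45,313]]),.095); L=onz("top",f([[331,389],[334,262]]),.08)
print(P,H,L)
a=lambda v:np.degrees(np.arctan2(v[1],v[0]))
print("yaws",a(P[0]-P[1])-90,a(H[0]-H[1])-90,a(H[3]-H[2])-90,a(H[0]-H[3]),a(H[1]-H[2]),a(L[1]-L[0]))
print("front centre",P.mean(0),"H front centre",H[2:].mean(0),"Hw",np.linalg.norm(H[0]-H[1]),np.linalg.norm(H[0]-H[3]))
pad=np.array([.549,.1073])
for y in(2,3,4,5): 
    t=np.radians(y);R=np.array([[np.cos(t),-np.sin(t)],[np.sin(t),np.cos(t)]]); print(y,pad-R@[.116,-.099])
E
```

```text
[[0.4385 0.2795 0.088 ]
 [0.4337 0.1359 0.088 ]] [[0.7532 0.2705 0.095 ]
 [0.7468 0.1222 0.095 ]
 [0.5787 0.1272 0.095 ]
 [0.5852 0.2761 0.095 ]] [[0.5466 0.105  0.08  ]
 [0.6221 0.1075 0.08  ]]
yaws -1.924669657966831 -2.4443612853809356 -2.4920687255849288 -1.8880606489047334 -1.7162051460447878 1.886155354492511
front centre [0.4361 0.2077 0.088 ] H front centre [0.5819 0.2016 0.095 ] Hw 0.14850874020121452 0.16807364698035987
2 [0.4296 0.2022]
3 [0.428  0.2001]
4 [0.4264 0.198 ]
5 [0.4248 0.1958]
```

step_arm:
  targets: "-1 0.824 -0.754 0 0 0 0.29;-1 0.824 -0.754 0 0 0 0.29;-1 0.824 -0.754 0 0 0 0.29;-1 0.824 -0.754 0 0 0 0.29;-1 0.824 -0.754 0 0 0 0.29;-1 0.824 -0.754 0 0 0 0.29;-1 0.824 -0.754 0 0 0 0.29;-1 0.824 -0.754 0 0 0 0.29;-1 0.824 -0.754 0 0 0 0.29;-1 0.824 -0.754 0 0 0 0.29"

```text
clock: 0.93
eef_pos: [0.4364, 0.2034, 0.231]
tool_rot: [0.021, 1.0, -0.0, -0.0]
ft_force: [0.6, 0.6, 0.0]
grip_width: -0.0
grasp_force: 0.0
```

step_arm:
  targets: "-1 0.21 -0.19 0 0 0 0;-1 0.21 -0.19 0 0 0 0;-1 0.21 -0.19 0 0 0 0;-1 0.21 -0.19 0 0 0 0;-1 0.21 -0.19 -0.16 0 0 0;-1 0.21 -0.19 -0.16 0 0 0;-1 0.21 -0.19 -0.16 0 0 0;-1 0.21 -0.19 -0.16 0 0 0"

```text
clock: 1.6
eef_pos: [0.538, 0.1096, 0.149]
tool_rot: [0.021, 1.0, -0.001, -0.004]
ft_force: [-0.5, 0.2, 0.8]
grip_width: -0.0
grasp_force: 0.0
```

```bash
python3 - <<'E'
from h import *
np.set_printoptions(precision=4,suppress=True)
o=bot.get_obs();print(o["eef_pos"],o["tool_rot"],o["ft_force"])
for n in("wrist","top"):
    i=bot.camera_info(n);im=bot.camera(n)
    cv2.imwrite(f"pics/{n}1.png",im[:,:,::-1])
    h=cv2.cvtColor(im,cv2.COLOR_RGB2HSV)
    m=(((h[...,0]<8)|(h[...,0]>172))&(h[...,1]>150)&(h[...,2]>80)).astype(np.uint8)
    _,_,s,c=cv2.connectedComponentsWithStats(m)
    for a,b in zip(s[1:],c[1:]):
        if a[4]>60: print(n,a,b,onz(n,b,.081,i))
E
```

```text
[0.538  0.1096 0.149 ] [ 0.0206  0.9998 -0.0008 -0.0036] [-0.4584  0.2158  0.819 ]
wrist [ 246  212   47   52 2136] [268.6002 235.2177] [[0.5442 0.107  0.081 ]]
top [392 109  27  18 220] [404.5727 117.4455] [[ 0.7645 -0.2895  0.081 ]]
top [369 220  19  22 367] [377.6022 230.5395] [[ 0.5657 -0.2401  0.081 ]]
```

View pics/wrist1.png

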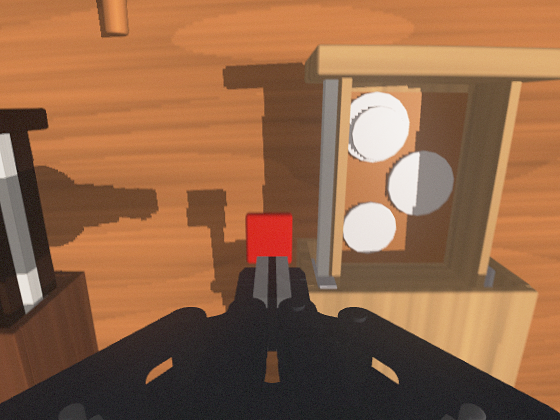

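The wrist view shows the red pad at (269,235), directly in line with the shut fingers at (272,258). Sideways alignment is good, so I'll descend.

step_arm:
  targets: "-1 0 0 -0.05 0 0 0;-1 0 0 -0.1 0 0 0;-1 0 0 -0.11 0 0 0;-1 0 0 -0.11 0 0 0"

```text
clock: 2.03
eef_pos: [0.5404, 0.1106, 0.097]
tool_rot: [0.02, 1.0, -0.0, -0.0]
ft_force: [-0.3, 0.2, -0.1]
grip_width: 0.0003
grasp_force: 0.0
```

step_arm:
  targets: "-1 0.008 -0.009 0 0 0 0;-1 0.008 -0.009 -0.02 0 0 0;-1 0.008 -0.009 -0.03 0 0 0;-1 0.008 -0.009 -0.04 0 0 0;-1 0.008 -0.009 -0.05 0 0 0;-1 0.008 -0.009 -0.06 0 0 0;-1 0.008 -0.009 -0.07 0 0 0;-1 0.008 -0.009 -0.07 0 0 0"

```text
clock: 2.7
eef_pos: [0.5458, 0.1058, 0.0618]
tool_rot: [0.021, 1.0, 0.0, 0.001]
ft_force: [0.1, 0.3, 1.6]
grip_width: -0.0001
grasp_force: 0.6
```

step_arm:
  targets: "-1 0 0 -0.004 0 0 0;-1 0 0 -0.008 0 0 0;-1 0 0 -0.012 0 0 0;-1 0 0 -0.012 0 0 0"

```text
clock: 3.03
eef_pos: [0.5458, 0.1059, 0.0563]
tool_rot: [0.021, 1.0, 0.0, 0.002]
ft_force: [1.6, 0.3, 4.2]
grip_width: 0.0001
grasp_force: 1.7
```

step_arm:
  targets: "-1 0 0 -0.004 0 0 0;-1 0 0 -0.008 0 0 0;-1 0 0 -0.008 0 0 0"

```text
clock: 3.28
eef_pos: [0.5462, 0.106, 0.055]
tool_rot: [0.021, 1.0, 0.0, 0.002]
ft_force: [-3.9, -0.7, 19.7]
grip_width: -0.0003
grasp_force: 9.7
```

step_arm:
  targets: "-1 0 0 -0.003 0 0 0;-1 0 0 -0.003 0 0 0;-1 0 0 0.05 0 0 0;-1 0 0 0.12 0 0 0;-1 0 0 0.18 0 0 0;-1 -0.08 0.05 0.18 0 0 0;-1 -0.16 0.1 0.18 0 0 0;-1 -0.24 0.15 0.18 0 0 0;-1 -0.32 0.2 0.18 0 0 0;-1 -0.32 0.2 0.18 0 0 0"

```text
clock: 4.12
eef_pos: [0.3797, 0.2063, 0.1406]
tool_rot: [0.019, 1.0, -0.0, -0.002]
ft_force: [-0.9, -1.0, -0.5]
grip_width: -0.0001
grasp_force: 0.0
```

```bash
python3 - <<'E'
from h import *
np.set_printoptions(precision=4,suppress=True)
o=bot.get_obs();print(o["eef_pos"],o["ft_force"])
for n in("scene","top"):
    im=bot.camera(n); cv2.imwrite(f"pics/{n}2.png",im[:,:,::-1])
im=cv2.imread("pics/scene2.png")[130:330,280:480]; a=cv2.resize(im,None,fx=2,fy=2,interpolation=cv2.INTER_CUBIC)
b=cv2.resize(cv2.imread("pics/scene0.png")[130:330,280:480],None,fx=2,fy=2,interpolation=cv2.INTER_CUBIC)
cv2.imwrite("pics/c2.png",np.hstack([b,a]))
E
```

```text
[0.3797 0.2063 0.1406] [-0.8874 -1.0241 -0.5419]
```

View pics/c2.png

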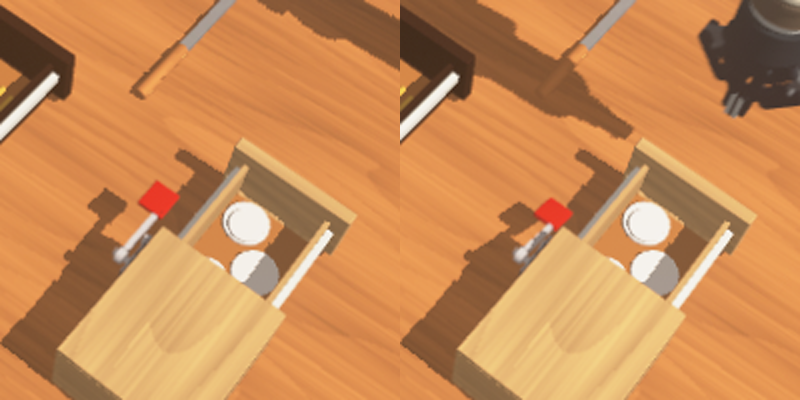

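The right half shows the lever tilted down and staying there, with the pad now at about (554,214) in the crop, and the drawer still out. Next I'll lower in front of the panel.

step_arm:
  targets: "-1 0 0 -0.07 0 0 0;-1 0 0 -0.14 0 0 0;-1 0 0 -0.18 0 0 0;-1 0 0 -0.18 0 0 0;-1 0.03 0 -0.18 0 0 0;-1 0.06 0 -0.18 0 0 0;-1 0.08 0 -0.18 0 0 0;-1 0.1 0 -0.18 0 0 0;-1 0.12 0 -0.18 0 0 0;-1 0.12 0 -0.18 0 0 0"

```text
clock: 5.05
eef_pos: [0.4471, 0.2059, 0.052]
tool_rot: [0.021, 1.0, 0.0, 0.001]
ft_force: [0.8, 0.4, 0.2]
grip_width: -0.0
grasp_force: 0.0
```

step_arm:
  targets: "-1 0.02 -0.001 0 0 0 0;-1 0.04 -0.002 0 0 0 0;-1 0.06 -0.003 0 0 0 0;-1 0.08 -0.004 0 0 0 0;-1 0.1 -0.005 0 0 0 0;-1 0.12 -0.005 0 0 0 0"

```text
clock: 5.55
eef_pos: [0.5054, 0.203, 0.0512]
tool_rot: [0.021, 1.0, -0.0, -0.0]
ft_force: [-3.0, -1.9, 2.0]
grip_width: -0.0003
grasp_force: 1.3
```

Moving with about 3 N. I'll continue to near home (TCP around 0.555).

step_arm:
  targets: "-1 0.02 -0.001 0 0 0 0;-1 0.04 -0.002 0 0 0 0;-1 0.06 -0.003 0 0 0 0;-1 0.07 -0.003 0 0 0 0;-1 0.08 -0.004 0 0 0 0;-1 0.08 -0.004 0 0 0 0"

```text
clock: 6.05
eef_pos: [0.546, 0.2011, 0.0513]
tool_rot: [0.021, 1.0, 0.0, 0.001]
ft_force: [0.0, -0.3, 0.5]
grip_width: 0.0
grasp_force: 0.0
```

step_arm:
  targets: "-1 0.01 0 0 0 0 0;-1 0.02 -0.001 0 0 0 0;-1 0.026 -0.001 0 0 0 0;-1 0.026 -0.001 0 0 0 0"

```text
clock: 6.38
eef_pos: [0.5543, 0.2007, 0.051]
tool_rot: [0.02, 1.0, -0.0, -0.003]
ft_force: [-10.0, -0.5, 5.4]
grip_width: -0.0002
grasp_force: 4.9
```

step_arm:
  targets: "-1 0.004 0 0 0 0 0;-1 0.006 0 0 0 0 0;-1 0.006 0 0 0 0 0"

```text
clock: 6.63
eef_pos: [0.5542, 0.2007, 0.051]
tool_rot: [0.02, 1.0, -0.0, -0.006]
ft_force: [-17.7, -0.3, 10.0]
grip_width: -0.0001
grasp_force: 8.5
```

Firm stop: no further motion as the force rises. I'll retreat and check.

step_arm:
  targets: "-1 -0.02 0 0 0 0 0;-1 -0.06 0 0 0 0 0;-1 -0.12 0 0 0 0 0;-1 -0.2 0 0 0 0 0;-1 -0.26 0 0.05 0 0 0;-1 -0.3 0 0.12 0 0 0;-1 -0.34 0 0.2 0 0 0;-1 -0.34 0 0.2 0 0 0;-1 -0.34 0 0.2 0 0 0"

```text
clock: 7.38
eef_pos: [0.3924, 0.202, 0.1545]
tool_rot: [0.02, 1.0, 0.002, 0.004]
ft_force: [0.1, -0.4, 0.5]
grip_width: 0.0002
grasp_force: 0.0
```

```bash
python3 - <<'E'
from h import *
o=bot.get_obs();print(o["eef_pos"],o["ft_force"])
a,b=[bot.camera(n)[:,:,::-1] for n in("scene","top")]
t=np.hstack([cv2.resize(a[130:370,130:480],(400,274)),cv2.resize(b[90:330,50:400],(400,274))])
cv2.imwrite("pics/c3.png",t)
E
```

```text
[0.39239835 0.20198212 0.15454579] [ 0.13742114 -0.36443156  0.51221918]
```

View pics/c3.png

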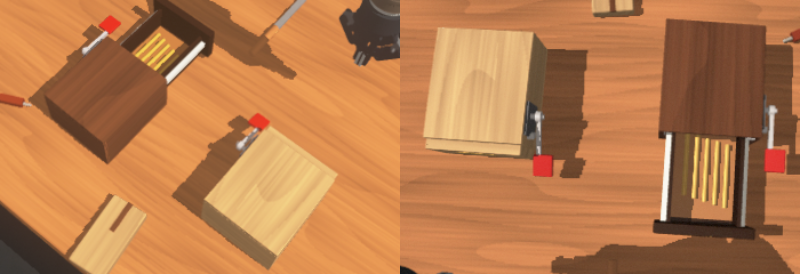

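The pale drawer is flush with its housing (front edge at about (475,150) on the right) and its lever is down. The dark drawer and its lever are unchanged, and the arm is clear.

```bash
python3 -c "
from workcell import bot
print(bot.job_done())"
```

```text
the job is handed in; nothing more can be done
None
```

The pale drawer's lever is pressed fully down and its drawer pushed home against a firm stop; the dark drawer and its lever are untouched, and the job is handed in at about 7.5 s.

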